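# Close up the watch test pot

### The arm

A 6-joint arm with a two-finger parallel gripper is mounted at the origin on the work surface. World frame = base frame: x ahead of the robot, y to its left, z up, the work surface at z = 0. Lengths are in m, angles in degrees, forces in N, time in s.
With the tool pointing down it reaches from about 0.375 to 0.9 m from the base axis. Payload 3.1 kg.
Tool frame: the origin (TCP) lies between the finger pads, 19 mm behind the fingertips; this is the grasp point; y points along the fingers, z is the direction in which the jaws open and shut, and the axes are right-handed (so a half turn about y gives the same grasp; the last joint's range is limited). The gripper opens to 87 mm and grips with 3 to 60 N. Pads are 19 mm wide; open, the fingers measure 117 mm over their backs; the gripper's body (75 mm by 190 mm) begins 51 mm behind the grasp point.
Start: joints at [-82.133, 30.224, 82.088, -0, 67.689, -10.227], TCP at [0.194, -0.594, 0.241] pointing down, gripper open.
Joint ranges: [-176.69, 176.69], [-43.24, 126.21], [12.49, 139.97], [-82, 262], [0, 151.66], [-163.58, 163.58]. Speed limits (degrees/s): [159.86, 159.86, 180, 180, 180, 180].

### API

Orientations are given as a 3x3 rotation matrix whose columns are the frame's x, y, z axes.
In Python, from rig import bot, eyes, models gives the robot as it stands. The module is installed in compiled form; this text tells all that it offers.
- The arm moves only by the tool arm_command, never from a script. Its arguments are lists of equal length, an entry for each row: "translation": the shift along the tool's x, y, z each as a share of 0.08 m, from -1 to 1, a list of three; "rotation": the turn, a rotation vector about the tool's x, y, z each as a share of 60 degrees, from -1 to 1, a list of three; "grip": the closure, from -1 (fully open) to 1 (shut), so that 0 is half open. In form: {"translation": [[x, y, z], ...], "rotation": [[rx, ry, rz], ...], "grip": [grip, ...]}. A call has 1 to 5 rows; each row is the pose to reach, as a shift and turn from the pose commanded when the call began, along the tool's axes at that moment; what a row does not reach only later rows make up. A row lasts 1/10 s, in which the tool goes at most 50 mm and 8.59 degrees, less where a joint would pass 70% of its speed; a pose out of reach is approached as far as the arm can. A call with a number of a shift or a turn outside -1 to 1 is refused whole. A call with a gripper value outside its range is refused whole. The fingers move at their own pace and stop on an object; the grip force is fixed at half the most. Time passes only in rows, so rows that repeat a pose let the fingers close. It gives the time, the measured TCP pose, the force and the opening at its end, in the units of the state.
- bot.read_state(): the state, without advancing time (a new reading comes with each control period).
- eyes.capture(name): name is "side" or "top" or "wrist"; returns a dict with "image" (420x560x3 uint8, blue, green, red), "mtx" (3x3 intrinsics, pixels), "dist_coeffs" ([k1, k2, p1, p2, k3] as OpenCV has them; the pictures are not rectified), "rvec" (rotation vector, rad) and "tvec" (3), from world to camera coordinates, as OpenCV has them; the wrist camera has in their place "hand_eye" (4x4, takes a point from camera to tool coordinates, whose origin is the TCP and whose axes are the tool frame's). Camera axes: x right, y down, z forward; pixel columns grow to the right and rows downward; lengths in m; the calibration is good to about 2 mm. A picture is of the moment at which its call begins: read the wrist's pose just before it. There is no depth.
- bot.hand_in(): hands the job in, once; it reports no verdict.
Trained networks look in the newest picture that a camera, given by its name, has taken for a name from the list of things; names that differ only in an ending like _2 or _b are one class to them, and where a whole thing is asked for, a point or a joint stands for the part that bears it (a point fixed in the world has none). Each returns a list of dicts, best first, with "conf" (0 to 1); they miss things now and then, are a little off and sometimes report something else, mostly with a low value. They report only what shows in the picture. A call takes as long as a camera call. They do not tell look-alikes from the thing itself.
- models.recognise(camera, thing): "extent" ([left, top, right, bottom] as shares, 0 to 1, of the picture: columns of its width, rows of its height, round what is visible of it).
- models.spot_point(camera, thing): "point" ([column, row] as shares, 0 to 1, of the picture: columns of its width, rows of its height: a listed point, or the origin of a listed thing).
The state is a dict: "time_s": time; "joint_positions": joint angles; "qvel": joint speeds; "tau": joint torques, N m; "position": TCP position; "tcp_rot": TCP orientation; "force": force on the tool from outside, world axes, zero at the start; "moment": the same for the moment, N m; "opening": opening from 0.0 (shut) to 1.0 (fully open).
Only numpy, scipy, OpenCV 4.12 (cv2) and the standard library are available. Lean on these libraries where they do the work, as an engineer would, in place of code of your own. Each camera call takes 0.05 s, during which the arm holds its last target. There are 200 camera calls.

### The job

Close up the watch test pot on the worktop: turn its three black captive knobs clockwise to their end stops, one after the other, beginning with the knob opposite the sprung pin and going round clockwise as seen from above. Only then pick up the mallet and use it to drive the sprung pin down flush with its collar, keeping the fingers off the pin, and put the mallet back down on the worktop clear of the pot. Leave everything else on the worktop where it is.

Things in the scene. Friction and masses are not known exactly. Their poses are not given: they have to be found in the camera images.
- pot: the watch test pot: aluminium drum 220 mm across, cannot move; flat lid 70 mm above the worktop. Origin: centre of its underside. On the lid three knobs, axes 66 mm from the centre and 114 mm apart (knob1, 2, 3 at +90, -30, 210 degrees in the pot's own x-y frame), and the sprung pin, 78 mm from the centre on the pot's -y side
- knob1_grip (a point): black round fluted knob, 50 mm across, upright, top 48 mm above the lid; across the lid from the pin: the first to tighten. This point: on its axis, 10 mm below its top, good for the TCP. The grip part begins 9 mm above the lid; below it a steel skirt with a lug, and a 10 mm high stop post 34 mm from the knob axis, outwards from the lid's centre
- knob1 (a joint): angle of knob 1, rad; grows as it is turned clockwise seen from above; 2.2 is fully home, its lug against the stop post (a hard stop, felt as a rise of torque while turning; past it the fingers just slip round). Starts loose somewhere between 0 and 0.5, so it needs more than one grasp; turns stiffly (about 0.2 N m) and stays where it is left
- knob2_grip (a point): black round fluted knob, 50 mm across, upright, top 48 mm above the lid; next clockwise, seen from above, after knob1: the second. This point: on its axis, 10 mm below its top, good for the TCP. The grip part begins 9 mm above the lid; below it a steel skirt with a lug, and a 10 mm high stop post 34 mm from the knob axis, outwards from the lid's centre
- knob2 (a joint): angle of knob 2, rad; grows as it is turned clockwise seen from above; 2.2 is fully home, its lug against the stop post (a hard stop, felt as a rise of torque while turning; past it the fingers just slip round). Starts loose somewhere between 0 and 0.5, so it needs more than one grasp; turns stiffly (about 0.2 N m) and stays where it is left
- knob3_grip (a point): black round fluted knob, 50 mm across, upright, top 48 mm above the lid; next clockwise after knob2: the third. This point: on its axis, 10 mm below its top, good for the TCP. The grip part begins 9 mm above the lid; below it a steel skirt with a lug, and a 10 mm high stop post 34 mm from the knob axis, outwards from the lid's centre
- knob3 (a joint): angle of knob 3, rad; grows as it is turned clockwise seen from above; 2.2 is fully home, its lug against the stop post (a hard stop, felt as a rise of torque while turning; past it the fingers just slip round). Starts loose somewhere between 0 and 0.5, so it needs more than one grasp; turns stiffly (about 0.2 N m) and stays where it is left
- pin_top (a point): centre of the top of the sprung steel pin, 18 mm across, which stands out of a dark steel collar (28 mm across, top 8 mm above the lid). At the start the pin top is 14 mm above the collar; driven home it is flush with the collar
- pin (a joint): how far the pin has been driven down, m: 0 up, 0.014 fully home and flush. It resists with 7 to 9 N and stays where it is driven
- mallet: mallet, 0.24 to 0.38 kg: steel cylinder head 40 mm across, 56 mm long, standing upright on one end face; wooden handle 16 mm wide, 18 mm tall, level, pointing to the mallet's own -x, centre line 28 mm above the lower face, end 142 mm from the head axis. Origin: centre of the head's lower face; z up along the head
- mallet_face (a point): centre of the lower striking face of the mallet head (same point as the mallet's origin)
- mallet_grip (a point): point on the handle's centre line, 48 mm from the head axis, 28 mm above the lower face: grip it here from above, across the handle
- caddy: bystander: grey plastic tool caddy, open box 110 x 170 x 80 mm high with rods standing in it up to 140 mm; origin at the centre of its underside
- tweezers: bystander: steel tweezer pair lying flat, about 140 mm long; origin at the centre of its underside
- alu_box: bystander: small round aluminium box with twist cap, 64 mm across, 60 mm high; origin at the centre of its underside
- loupe: bystander: black eye loupe, 42 mm across, 34 mm high; origin at the centre of its underside
- notebook: bystander: brown notebook, 210 x 150 x 16 mm; origin at the centre of its underside
Mind the look-alikes: they are no part of the job. Leave any orange look-alike of the pot alone.

How it is judged (in metres and radians):
On the way, in this order (a step that is already met when the one before it is completed fails the run):
1. knob 1 (opposite the pin) is turned home (value of joint knob1 above 2.1 rad), for 0.1 s.
2. knob 2 (next clockwise) is turned home (value of joint knob2 above 2.1 rad), for 0.1 s.
3. knob 3 (last) is turned home (value of joint knob3 above 2.1 rad), for 0.1 s.
4. the pin is driven home by the mallet (value of joint pin above 0.0115 m and (contact force between mallet and pin above 1 N or distance between mallet_face and pin_top below 0.03 m)).
At the end, for the whole second after the job is handed in: All three knobs are home (each above 2.1 of 2.2 rad), the pin is down to within 2.5 mm of flush (above 0.0115 m), and the mallet rests on the worktop, released and still, its head more than 130 mm from the pot's centre (value of joint each of knob1, knob2, knob3 above 2.1 rad and value of joint pin above 0.0115 m and height (world z) of mallet between -0.02 and 0.05 m and horizontal distance between mallet and pot above 0.13 m and linear speed of mallet below 0.03 m/s); the robot touches nothing.
It fails at once if the pin is driven (more than 5 mm) before all three knobs are home (value of joint pin above 0.005 m and not (value of joint each of knob1, knob2, knob3 above 2.1 rad)).
It fails at once if the fingers push the pin themselves (contact force between the fingers and pin above 2 N).
It fails at once if a bystander is moved by more than 30 mm (distance of any of caddy, tweezers, alu_box, loupe, notebook from where it was at the start of the episode above 0.03 m).
It also fails if it takes over 72 s, if anything falls off the work surface, if the arm or the gripper's body presses on something with over 40 N, if the wrist force passes 120 N, or if a joint passes its speed limit or range.

## Working session

There is one attempt and no reset: what is moved stays moved. The work goes in short steps, Python scripts to look and compute and a tool call to move; the robot and the scene stay as the last step left them, time stands still between calls to the robot, and variables do not carry over. Pictures are saved under pics/ and viewed, about 8 in all and at most 12, crops included, and the job is handed in when it is done.

Besides the shell and the picture viewer there is one more tool, called after "Emit:" as name(argument=value, ...) on one line, values as JSON. arm_command: Moves the arm, as the interface text tells. Shift numbers are shares of 0.08 m and turn numbers shares of 60 degrees, none past 1 either way. Its arguments: {"type":"object","properties":{"translation":{"type":"array"},"rotation":{"type":"array"},"grip":{"type":"array"}},"required":["translation","rotation","grip"]}

```bash
mkdir -p pics; cat > h.py <<'E'
import numpy as np, cv2
from rig import bot, eyes, models
def ray(c,uv):
    p=cv2.undistortPoints(np.array([[uv]],float),c["mtx"],c["dist_coeffs"])[0,0]
    d=np.array([p[0],p[1],1.])
    if "hand_eye" in c:
        s=c["state"];R=np.array(s["tcp_rot"]);H=np.array(c["hand_eye"])
        return R@H[:3,3]+np.array(s["position"]), R@H[:3,:3]@d
    R=cv2.Rodrigues(np.array(c["rvec"],float))[0]
    return -R.T@np.array(c["tvec"],float).ravel(), R.T@d
def onz(c,uv,z):
    o,d=ray(c,uv); return o+d*(z-o[2])/d[2]
def cap(n):
    s=bot.read_state(); c=eyes.capture(n); c["state"]=s
    for k in("mtx","dist_coeffs"): c[k]=np.array(c[k],float)
    return c
def spots(c,n,t,z):
    return [(round(r["conf"],2),np.round(np.array(r["point"])*[560,420]).astype(int).tolist(),np.round(onz(c,np.array(r["point"])*[560,420],z)[:2],4).tolist()) for r in models.spot_point(n,t)]
def proj(c,P):
    P=np.array(P,float).reshape(-1,3)
    if "hand_eye" in c:
        s=c["state"];T=np.eye(4);T[:3,:3]=s["tcp_rot"];T[:3,3]=s["position"];W=np.linalg.inv(T@np.array(c["hand_eye"]))
        rv,tv=cv2.Rodrigues(W[:3,:3])[0],W[:3,3]
    else: rv,tv=np.array(c["rvec"],float),np.array(c["tvec"],float)
    return cv2.projectPoints(P,rv,tv,c["mtx"],c["dist_coeffs"])[0][:,0]
E
python3 - <<'E'
from h import *
s=bot.read_state(); print(s)
Z=dict(pot=0,knob1_grip=.108,knob2_grip=.108,knob3_grip=.108,pin_top=.092,mallet=0,mallet_grip=.028,caddy=0,tweezers=0,alu_box=0,loupe=0,notebook=0)
ims=[]
for n in("top","side"):
    c=cap(n); cv2.imwrite(f"pics/{n}0.png",c["image"])
    print(n)
    for t,z in Z.items(): print(t,spots(c,n,t,z)[:4])
E
```

```text
{'time_s': 0.0, 'joint_positions': array([-8.21325433e+01,  3.02805658e+01,  8.21578408e+01, -1.85607997e-03,
        6.76900532e+01, -1.02269726e+01]), 'qvel': array([-0.08607543,  0.04781761, -0.03183839,  0.06379127, -0.01232173,
       -0.07295113]), 'tau': array([ 6.41297584e-05, -4.40043461e+01, -1.76589292e+01,  6.33578910e-02,
        5.82526345e-02, -1.65966076e-04]), 'position': array([ 0.19403884, -0.59336552,  0.24024638]), 'tcp_rot': array([[-9.50542165e-01, -3.36583297e-04,  3.10595362e-01],
       [-3.10595325e-01,  2.21684051e-03, -9.50539652e-01],
       [-3.68604609e-04, -9.99997486e-01, -2.21174157e-03]]), 'force': array([ 0.20341412, -0.21671407, -0.60341201]), 'moment': array([-0.04304288,  0.01209618, -0.03236281]), 'opening': 0.9994465290688906}
top
pot [(0.88, [238, 204], [0.538, 0.0738]), (0.72, [172, 292], [0.2445, 0.2861]), (0.67, [323, 156], [0.7049, -0.2182])]
knob1_grip [(0.71, [214, 194], [0.5461, 0.1383]), (0.64, [148, 286], [0.2599, 0.334])]
knob2_grip [(0.63, [250, 180], [0.5905, 0.0282]), (0.6, [179, 274], [0.2955, 0.2404])]
knob3_grip [(0.77, [176,
[... 894 characters left out ...]
2]), (0.7, [186, 195], [0.306, 0.2376]), (0.68, [303, 190], [0.6018, 0.0365])]
knob3_grip [(0.58, [268, 197], [0.4918, 0.0661]), (0.56, [258, 289], [0.2075, -0.2854]), (0.45, [149, 207], [0.1868, 0.2423])]
pin_top [(0.61, [172, 211], [0.2383, 0.2013]), (0.56, [289, 296], [0.2579, -0.3346]), (0.48, [292, 206], [0.5292, 0.0001])]
mallet [(0.59, [336, 287], [0.4457, -0.2901])]
mallet_grip [(0.53, [354, 282], [0.4732, -0.3289])]
caddy [(0.72, [252, 173], [0.6798, 0.4324]), (0.34, [270, 180], [0.6938, 0.3402])]
tweezers [(0.49, [380, 240], [0.7022, -0.201])]
alu_box [(0.91, [217, 201], [0.462, 0.3271])]
loupe [(0.64, [408, 258], [0.6962, -0.3169])]
notebook [(0.69, [407, 336], [0.4483, -0.5308])]
```

View pics/top0.png

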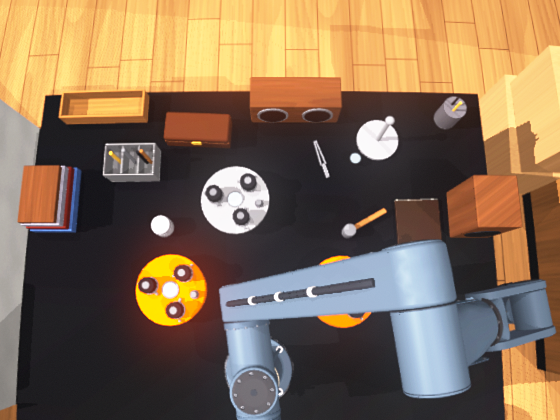

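View pics/side0.png

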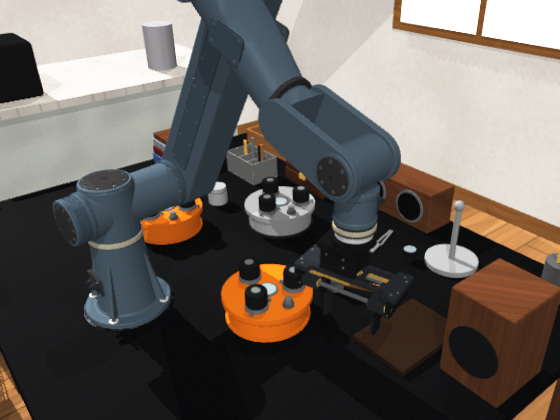

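```bash
cat >> h.py <<'E'
def pose():
    s=bot.read_state(); R=np.array(s["tcp_rot"]); return np.array(s["position"]), np.degrees(np.arctan2(R[1,2],R[0,2]))
def Rdown(yaw):  # tool z heading yaw, y down
    a=np.radians(yaw); z=np.array([np.cos(a),np.sin(a),0]);y=np.array([0,0,-1.]); return np.column_stack([np.cross(y,z),y,z])
def plan(P,yaw,n,start=None,turn=None):
    """calls: straight from start to P, yaw change 'turn' deg (ccw +) spread evenly"""
    p,y=start or pose(); turn=(yaw-y+180)%360-180 if turn is None else turn
    y1=y+turn; P=np.array(P,float); p=p.copy()
    for i in range(n):
        d=Rdown(y).T@((P-p)/(n-i))/.08; dy=(y1-y)/(n-i)
        d=np.round(d,2); r=round(-dy/60,3); print(i,d.tolist(),"ry",r, "rows>=",max(int(np.ceil(abs(r)*60/8.59)),int(np.ceil(np.linalg.norm(d)*80/50))))
        p=p+Rdown(y)@d*.08; y-=r*60
    return p,y
E
python3 - <<'E'
from h import *
plan([.52,.08,.27],84,8,turn=156)
c=cap("wrist"); print(np.round(c["hand_eye"],3))
E
```

```text
0 [-0.81, -0.04, -0.84] ry -0.325 rows>= 3
1 [-1.05, -0.05, -0.52] ry -0.325 rows>= 3
2 [-1.16, -0.04, -0.15] ry -0.325 rows>= 3
3 [-1.14, -0.05, 0.25] ry -0.325 rows>= 3
4 [-0.99, -0.04, 0.62] ry -0.325 rows>= 3
5 [-0.73, -0.05, 0.91] ry -0.325 rows>= 3
6 [-0.38, -0.04, 1.11] ry -0.325 rows>= 3
7 [0.0, -0.05, 1.18] ry -0.325 rows>= 3
[[ 0.002  0.952  0.306 -0.085]
 [-0.    -0.306  0.952 -0.144]
 [ 1.    -0.002 -0.    -0.001]
 [ 0.     0.     0.     1.   ]]
```

```bash
python3 - <<'E'
from h import *
plan([.52,.08,.27],84,10,turn=156)
E
```

```text
0 [-0.65, -0.04, -0.67] ry -0.26 rows>= 2
1 [-0.81, -0.04, -0.48] ry -0.26 rows>= 2
2 [-0.9, -0.03, -0.24] ry -0.26 rows>= 2
3 [-0.94, -0.04, 0.01] ry -0.26 rows>= 2
4 [-0.9, -0.03, 0.26] ry -0.26 rows>= 2
5 [-0.79, -0.04, 0.49] ry -0.26 rows>= 2
6 [-0.63, -0.03, 0.69] ry -0.26 rows>= 2
7 [-0.42, -0.04, 0.84] ry -0.26 rows>= 2
8 [-0.18, -0.03, 0.92] ry -0.26 rows>= 2
9 [0.06, -0.04, 0.93] ry -0.26 rows>= 2
```

Emit:
arm_command(translation=[[-0.65,-0.04,-0.67],[-0.65,-0.04,-0.67],[-0.65,-0.04,-0.67]], rotation=[[0,-0.13,0],[0,-0.26,0],[0,-0.26,0]], grip=[-0.5,-0.5,-0.5])

```text
time_s: 1.65
position: [0.2282, -0.5233, 0.2444]
tcp_rot: [[-0.83, -0.0, 0.558], [-0.558, 0.003, -0.83], [-0.002, -1.0, -0.003]]
force: [0.5, -0.4, 0.8]
opening: 0.814
```

Emit:
arm_command(translation=[[-0.81,-0.04,-0.48],[-0.81,-0.04,-0.48],[-0.81,-0.04,-0.48]], rotation=[[0,-0.13,0],[0,-0.26,0],[0,-0.26,0]], grip=[-0.5,-0.5,-0.5])

```text
time_s: 1.95
position: [0.2603, -0.4566, 0.2478]
tcp_rot: [[-0.65, -0.0, 0.76], [-0.76, 0.002, -0.65], [-0.001, -1.0, -0.001]]
force: [0.5, -1.0, -1.0]
opening: 0.752
```

Emit:
arm_command(translation=[[-0.9,-0.03,-0.24],[-0.9,-0.03,-0.24],[-0.9,-0.03,-0.24]], rotation=[[0,-0.13,0],[0,-0.26,0],[0,-0.26,0]], grip=[-0.5,-0.5,-0.5])

```text
time_s: 2.25
position: [0.2925, -0.3907, 0.2502]
tcp_rot: [[-0.423, -0.0, 0.906], [-0.906, 0.0, -0.423], [-0.0, -1.0, -0.0]]
force: [0.3, -0.1, -0.0]
opening: 0.753
```

Emit:
arm_command(translation=[[-0.94,-0.04,0.01],[-0.94,-0.04,0.01],[-0.94,-0.04,0.01]], rotation=[[0,-0.13,0],[0,-0.26,0],[0,-0.26,0]], grip=[-0.5,-0.5,-0.5])

```text
time_s: 2.55
position: [0.3252, -0.3238, 0.2535]
tcp_rot: [[-0.165, 0.0, 0.986], [-0.986, -0.001, -0.165], [0.0, -1.0, 0.0]]
force: [0.1, -0.6, 0.8]
opening: 0.748
```

Emit:
arm_command(translation=[[-0.9,-0.03,0.26],[-0.9,-0.03,0.26],[-0.9,-0.03,0.26]], rotation=[[0,-0.13,0],[0,-0.26,0],[0,-0.26,0]], grip=[-0.5,-0.5,-0.5])

```text
time_s: 2.85
position: [0.3578, -0.2569, 0.2559]
tcp_rot: [[0.105, 0.001, 0.994], [-0.994, -0.001, 0.105], [0.001, -1.0, 0.001]]
force: [0.4, -1.1, 0.5]
opening: 0.748
```

Emit:
arm_command(translation=[[-0.79,-0.04,0.49],[-0.79,-0.04,0.49],[-0.79,-0.04,0.49]], rotation=[[0,-0.13,0],[0,-0.26,0],[0,-0.26,0]], grip=[-0.5,-0.5,-0.5])

```text
time_s: 3.15
position: [0.3904, -0.1905, 0.2592]
tcp_rot: [[0.368, 0.001, 0.93], [-0.93, -0.002, 0.368], [0.002, -1.0, 0.001]]
force: [0.3, -0.7, -0.1]
opening: 0.748
```

Emit:
arm_command(translation=[[-0.63,-0.03,0.69],[-0.63,-0.03,0.69],[-0.63,-0.03,0.69]], rotation=[[0,-0.13,0],[0,-0.26,0],[0,-0.26,0]], grip=[-0.5,-0.5,-0.5])

```text
time_s: 3.45
position: [0.4234, -0.1234, 0.2615]
tcp_rot: [[0.604, 0.002, 0.797], [-0.797, -0.002, 0.604], [0.002, -1.0, 0.0]]
force: [-0.1, -0.2, -0.5]
opening: 0.746
```

```bash
python3 - <<'E'
from h import *
print(pose(),bot.read_state()["joint_positions"].round(1),bot.read_state()["time_s"])
y=pose()[1]
plan([.52,.08,.27],84,3,turn=84-y)
E
```

```text
(array([ 0.42340902, -0.12343685,  0.26146656]), np.float64(37.168678191180156)) [-30.8  14.3 105.9  -0.   59.7 -68. ] 3.45
0 [-0.43, -0.04, 0.83] ry -0.26 rows>= 2
1 [-0.19, -0.03, 0.92] ry -0.26 rows>= 2
2 [0.06, -0.04, 0.94] ry -0.261 rows>= 2
```

Emit:
arm_command(translation=[[-0.43,-0.04,0.83],[-0.43,-0.04,0.83],[-0.43,-0.04,0.83]], rotation=[[0,-0.13,0],[0,-0.26,0],[0,-0.26,0]], grip=[-0.5,-0.5,-0.5])

```text
time_s: 3.75
position: [0.4557, -0.0559, 0.2647]
tcp_rot: [[0.796, 0.002, 0.605], [-0.605, -0.002, 0.796], [0.003, -1.0, 0.0]]
force: [0.7, -1.5, 0.8]
opening: 0.75
```

Emit:
arm_command(translation=[[-0.19,-0.03,0.92],[-0.19,-0.03,0.92],[-0.19,-0.03,0.92]], rotation=[[0,-0.13,0],[0,-0.26,0],[0,-0.26,0]], grip=[-0.5,-0.5,-0.5])

```text
time_s: 4.05
position: [0.488, 0.0121, 0.2669]
tcp_rot: [[0.929, 0.002, 0.369], [-0.369, -0.001, 0.929], [0.002, -1.0, -0.0]]
force: [0.2, -0.5, 0.3]
opening: 0.752
```

Emit:
arm_command(translation=[[0.06,-0.04,0.94],[0.06,-0.04,0.94],[0.06,-0.04,0.94],[0.06,-0.04,0.94]], rotation=[[0,-0.13,0],[0,-0.26,0],[0,-0.26,0],[0,-0.26,0]], grip=[-0.5,-0.5,-0.5,-0.5])

```text
time_s: 4.45
position: [0.5182, 0.079, 0.2697]
tcp_rot: [[0.994, -0.001, 0.109], [-0.109, -0.002, 0.994], [-0.001, -1.0, -0.002]]
force: [0.2, -0.2, -0.7]
opening: 0.75
```

```bash
python3 - <<'E'
from h import *
print(pose(),bot.read_state()["joint_positions"].round(1),bot.read_state()["time_s"])
c=cap("wrist"); 
for t,z in dict(pot=0,knob1_grip=.108,knob2_grip=.108,knob3_grip=.108,pin_top=.092).items(): print(t,spots(c,"wrist",t,z))
im=c["image"].copy()
cen=np.array([.5457,.0802]);a=78
for th,z,r in((78,.118,.025),(-42,.118,.025),(198,.118,.025)):
    k=cen+.066*np.array([np.cos(np.radians(th)),np.sin(np.radians(th))])
    t=np.linspace(0,2*np.pi,40)
    P=np.c_[k[0]+r*np.cos(t),k[1]+r*np.sin(t),np.full(40,z)]
    for q in proj(c,P): cv2.circle(im,tuple(int(v) for v in q),1,(0,255,0),-1)
cv2.imwrite("pics/w1.png",im)
E
```

```text
(array([0.51817061, 0.0790449 , 0.26966083]), np.float64(83.76276651468594)) [ -3.5  20.5  94.5  -0.1  65.1 -87.2] 4.45
pot [(0.67, [279, 183], [0.5363, 0.0767])]
knob1_grip [(0.6, [348, 217], [0.5513, 0.1443])]
knob2_grip [(0.58, [243, 260], [0.5873, 0.0342])]
knob3_grip [(0.96, [247, 153], [0.4781, 0.0534])]
pin_top [(0.85, [203, 202], [0.525, -0.0007])]
```

View pics/w1.png

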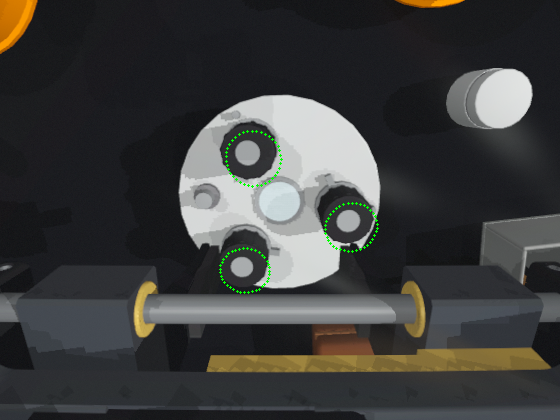

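```bash
python3 - <<'E'
from h import *
c=cap("wrist")
L=[(.066*np.cos(np.radians(a)),.066*np.sin(np.radians(a))) for a in(90,-30,210)]+[(0,-.078)]
g=cv2.cvtColor(c["image"],cv2.COLOR_BGR2GRAY)
def refine(u,v):
    x0,y0=u-22,v-22; w=((g[y0:y0+44,x0:x0+44]>90)*255).astype(np.uint8)
    n,l,s,ce=cv2.connectedComponentsWithStats(w); i=l[22,22]; return ce[i]+[x0,y0],s[i,4]
W=[]
for u,v in((248,153),(348,220),(242,267)):
    q,a=refine(u,v); print(q,a); W.append(onz(c,q,.118)[:2])
W=[W[1],W[2],W[0]]+[onz(c,(204,195),.092)[:2]]
L=np.array(L);W=np.array(W)
lc,wc=L.mean(0),W.mean(0); H=(L-lc).T@(W-wc); th=np.arctan2(H[0,1]-H[1,0],H[0,0]+H[1,1])
R=np.array([[np.cos(th),-np.sin(th)],[np.sin(th),np.cos(th)]]); t=wc-R@lc
F=L@R.T+t
print(np.degrees(th),t,"\n",W.round(4),"\n",F.round(4))
plan([F[0,0],F[0,1],.19],84,2)
E
```

```text
[245.83234714 152.71203156] 507
[346.33100233 220.85547786] 429
[240.07608696 266.44293478] 368
-12.116075417326412 [0.53784187 0.07732482] 
 [[0.5515 0.1418]
 [0.5891 0.0332]
 [0.4762 0.0547]
 [0.5181 0.0033]] 
 [[0.5517 0.1419]
 [0.5868 0.0331]
 [0.475  0.0571]
 [0.5215 0.0011]]
0 [0.17, 0.5, 0.4] ry -0.0 rows>= 2
1 [0.17, 0.5, 0.41] ry -0.0 rows>= 2
```

Emit:
arm_command(translation=[[0.34,0.6,0.81],[0.34,1.0,0.81],[0.34,1.0,0.81],[0.34,1.0,0.81]], rotation=[[0,0,0],[0,0,0],[0,0,0],[0,0,0]], grip=[-0.5,-0.5,-0.5,-0.5])

```text
time_s: 5.2
position: [0.5506, 0.1431, 0.1883]
tcp_rot: [[0.995, -0.005, 0.102], [-0.102, -0.001, 0.995], [-0.005, -1.0, -0.001]]
force: [0.4, 0.3, -0.6]
opening: 0.751
```

Emit:
arm_command(translation=[[0,0.4,0],[0,0.8,0],[0,1.0,0],[0,1.0,0]], rotation=[[0,0,0],[0,0,0],[0,0,0],[0,0,0]], grip=[-0.5,-0.5,-0.5,-0.5])

```text
time_s: 5.6
position: [0.551, 0.1418, 0.1097]
tcp_rot: [[0.995, -0.003, 0.104], [-0.104, -0.001, 0.995], [-0.003, -1.0, -0.001]]
force: [-0.9, -0.2, 1.2]
opening: 0.751
```

```bash
python3 - <<'E'
from h import *
print(pose(),bot.read_state()["joint_positions"].round(1),bot.read_state()["force"])
c=cap("wrist"); cv2.imwrite("pics/w2.png",c["image"])
E
```

```text
(array([0.55097617, 0.14179475, 0.10972041]), np.float64(84.0357096295872)) [  3.2  36.5  96.4  -0.   47.2 -80.8] [-0.8584977  -0.24294012  1.20416544]
```

View pics/w2.png

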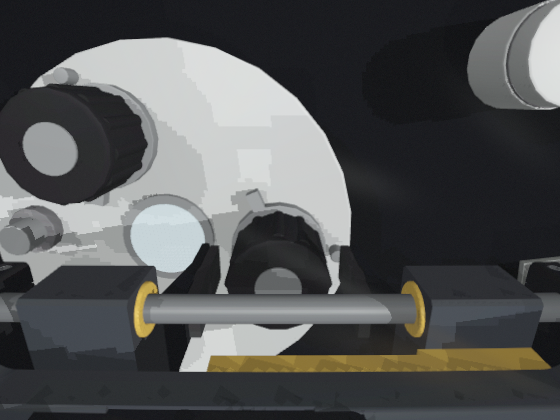

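The knob sits centred between the fingers (knob at columns 228–330, pads at 215/342). I'll close and turn.

Emit:
arm_command(translation=[[0,0,0],[0,0,0],[0,0,0],[0,0,0]], rotation=[[0,0,0],[0,0,0],[0,0,0],[0,0,0]], grip=[1,1,1,1])

```text
time_s: 6.05
position: [0.5528, 0.1411, 0.1118]
tcp_rot: [[0.995, 0.002, 0.101], [-0.101, -0.003, 0.995], [0.003, -1.0, -0.003]]
force: [-0.4, -6.0, 5.0]
opening: 0.564
```

Emit:
arm_command(translation=[[0,0,0],[0,0,0],[0,0,0],[0,0,0],[0,0,0]], rotation=[[0,0.13,0],[0,0.26,0],[0,0.39,0],[0,0.52,0],[0,0.65,0]], grip=[1,1,1,1,1])

```text
time_s: 6.55
position: [0.5523, 0.14, 0.1118]
tcp_rot: [[0.707, 0.001, 0.707], [-0.707, -0.006, 0.707], [0.005, -1.0, -0.003]]
force: [-1.8, -10.3, 5.5]
opening: 0.567
```

```bash
cat > st.py <<'E'
from h import *
s=bot.read_state();p,y=pose();print(round(s["time_s"],2),p.round(4),round(y,1),"F",s["force"].round(1),"M",s["moment"].round(2),"tau6",s["tau"][5].round(2),"q",s["joint_positions"].round(0),"open",round(s["opening"],3))
E
python3 st.py
```

```text
6.55 [0.5523 0.14   0.1118] 45.0 F [ -1.8 -10.3   5.5] M [-1.71  0.19  0.23] tau6 -0.66 q [  3.  36.  96.  -0.  47. -42.] open 0.567
```

Emit:
arm_command(translation=[[0,0,0],[0,0,0],[0,0,0],[0,0,0],[0,0,0]], rotation=[[0,0.13,0],[0,0.26,0],[0,0.39,0],[0,0.52,0],[0,0.65,0]], grip=[1,1,1,1,1])

```text
time_s: 7.05
position: [0.551, 0.1394, 0.1118]
tcp_rot: [[0.104, -0.002, 0.995], [-0.995, -0.007, 0.104], [0.006, -1.0, -0.003]]
force: [-4.0, -12.2, 8.5]
opening: 0.569
```

```bash
python3 st.py
```

```text
7.05 [0.551  0.1394 0.1118] 6.0 F [ -4.  -12.2   8.5] M [-2.03  0.59  0.23] tau6 -0.66 q [ 3. 36. 96. -1. 47. -3.] open 0.569
```

Emit:
arm_command(translation=[[0,0,0],[0,0,0]], rotation=[[0,0.13,0],[0,0.26,0]], grip=[1,1])

```text
time_s: 7.25
position: [0.5505, 0.1394, 0.1118]
tcp_rot: [[-0.167, -0.003, 0.986], [-0.986, -0.007, -0.167], [0.007, -1.0, -0.002]]
force: [-4.4, -10.7, 9.7]
opening: 0.565
```

```bash
python3 st.py
```

```text
7.25 [0.5505 0.1394 0.1118] -9.6 F [ -4.4 -10.7   9.7] M [-1.96  0.75  0.21] tau6 -0.67 q [ 3. 36. 96. -0. 47. 13.] open 0.565
```

Emit:
arm_command(translation=[[0,0,0],[0,0,0]], rotation=[[0,0.13,0],[0,0.26,0]], grip=[1,1])

```text
time_s: 7.45
position: [0.551, 0.1416, 0.1117]
tcp_rot: [[-0.425, -0.001, 0.905], [-0.905, -0.003, -0.425], [0.003, -1.0, -0.0]]
force: [-3.8, -1.7, 5.1]
opening: 0.566
```

```bash
python3 st.py
```

```text
7.45 [0.551  0.1416 0.1117] -25.2 F [-3.8 -1.7  5.1] M [-0.16  0.51  1.07] tau6 0.19 q [ 3. 36. 96. -0. 47. 29.] open 0.566
```

Torque rose from 0.22 to 1.07 N m, which is the stop. A little more turn to confirm.

Emit:
arm_command(translation=[[0,0,0],[0,0,0]], rotation=[[0,0.08,0],[0,0.16,0]], grip=[1,1])

```text
time_s: 7.65
position: [0.5518, 0.1427, 0.1117]
tcp_rot: [[-0.568, 0.001, 0.823], [-0.823, -0.002, -0.568], [0.001, -1.0, 0.002]]
force: [-2.0, -1.1, 6.0]
opening: 0.57
```

```bash
python3 st.py; python3 - <<'E'
from h import *
p,y=pose()
print("to knob2 rise then across then down; turn +110")
q=plan([.551,.142,.19],0,2,turn=0)
q=plan([.587,.033,.19],0,3,start=q,turn=84-q[1])
q=plan([.587,.033,.11],0,1,start=q,turn=0)
E
```

```text
7.65 [0.5518 0.1427 0.1117] -34.6 F [-2.  -1.1  6. ] M [-0.19  0.31  0.84] tau6 0.42 q [ 3. 36. 96. -0. 47. 38.] open 0.57
to knob2 rise then across then down; turn +110
0 [0.01, -0.49, -0.0] ry -0.0 rows>= 1
1 [0.0, -0.49, -0.0] ry -0.0 rows>= 1
0 [0.29, 0.0, 0.38] ry -0.659 rows>= 5
1 [0.47, 0.0, 0.11] ry -0.659 rows>= 5
2 [0.42, 0.0, -0.21] ry -0.659 rows>= 5
0 [0.0, 1.0, -0.0] ry -0.0 rows>= 2
```

Emit:
arm_command(translation=[[0,0,0],[0,0,0],[0,-0.4,0],[0,-0.98,0],[0,-0.98,0]], rotation=[[0,0,0],[0,0,0],[0,0,0],[0,0,0],[0,0,0]], grip=[-0.5,-0.5,-0.5,-0.5,-0.5])

```text
time_s: 8.15
position: [0.5563, 0.1434, 0.1941]
tcp_rot: [[-0.569, 0.013, 0.822], [-0.823, 0.001, -0.569], [-0.008, -1.0, 0.01]]
force: [1.6, -0.7, 0.4]
opening: 0.746
```

Emit:
arm_command(translation=[[0.29,0,0.38],[0.29,0,0.38],[0.29,0,0.38],[0.29,0,0.38],[0.29,0,0.38]], rotation=[[0,-0.13,0],[0,-0.26,0],[0,-0.39,0],[0,-0.52,0],[0,-0.66,0]], grip=[-0.5,-0.5,-0.5,-0.5,-0.5])

```text
time_s: 8.65
position: [0.5637, 0.1064, 0.188]
tcp_rot: [[0.091, -0.0, 0.996], [-0.996, 0.0, 0.091], [-0.0, -1.0, -0.0]]
force: [-0.1, -0.2, 1.0]
opening: 0.75
```

Emit:
arm_command(translation=[[0.47,0,0.11],[0.47,0,0.11],[0.47,0,0.11],[0.47,0,0.11],[0.47,0,0.11]], rotation=[[0,-0.13,0],[0,-0.26,0],[0,-0.39,0],[0,-0.52,0],[0,-0.66,0]], grip=[-0.5,-0.5,-0.5,-0.5,-0.5])

```text
time_s: 9.15
position: [0.5756, 0.0697, 0.1879]
tcp_rot: [[0.705, -0.0, 0.709], [-0.709, 0.0, 0.705], [-0.001, -1.0, -0.0]]
force: [0.1, 0.1, -0.3]
opening: 0.749
```

Emit:
arm_command(translation=[[0.42,0,-0.21],[0.42,0,-0.21],[0.42,0,-0.21],[0.42,0,-0.21],[0.42,0,-0.21]], rotation=[[0,-0.13,0],[0,-0.26,0],[0,-0.39,0],[0,-0.52,0],[0,-0.66,0]], grip=[-0.5,-0.5,-0.5,-0.5,-0.5])

```text
time_s: 9.65
position: [0.5871, 0.034, 0.1879]
tcp_rot: [[0.995, -0.0, 0.097], [-0.097, 0.0, 0.995], [-0.0, -1.0, 0.0]]
force: [0.7, -0.0, -0.7]
opening: 0.748
```

```bash
python3 st.py; python3 - <<'E'
from h import *
plan([.587,.033,.109],84,2)
E
```

```text
9.65 [0.5871 0.034  0.1879] 84.4 F [ 0.7 -0.  -0.7] M [ 0.1  -0.16 -0.02] tau6 1.0 q [ -8.  31.  91.   0.  58. -92.] open 0.748
0 [-0.0, 0.49, -0.01] ry 0.004 rows>= 1
1 [-0.0, 0.5, -0.0] ry 0.003 rows>= 1
```

Emit:
arm_command(translation=[[0,0.4,-0.01],[0,0.8,-0.01],[0,0.98,-0.01],[0,0.98,-0.01]], rotation=[[0,0,0],[0,0,0],[0,0,0],[0,0,0]], grip=[-0.5,-0.5,-0.5,-0.5])

```text
time_s: 10.05
position: [0.5854, 0.0335, 0.1076]
tcp_rot: [[0.995, -0.005, 0.103], [-0.103, 0.001, 0.995], [-0.005, -1.0, 0.0]]
force: [-0.8, -0.7, -0.4]
opening: 0.75
```

Emit:
arm_command(translation=[[0,0,0],[0,0,0],[0,0,0],[0,0,0]], rotation=[[0,0,0],[0,0,0],[0,0,0],[0,0,0]], grip=[1,1,1,1])

```text
time_s: 10.45
position: [0.5883, 0.0333, 0.1115]
tcp_rot: [[0.995, 0.003, 0.103], [-0.103, -0.0, 0.995], [0.003, -1.0, 0.0]]
force: [0.4, -0.2, 3.9]
opening: 0.569
```

Emit:
arm_command(translation=[[0,0,0],[0,0,0],[0,0,0],[0,0,0],[0,0,0]], rotation=[[0,0.13,0],[0,0.26,0],[0,0.39,0],[0,0.52,0],[0,0.65,0]], grip=[1,1,1,1,1])

```text
time_s: 10.95
position: [0.5883, 0.0333, 0.1115]
tcp_rot: [[0.705, 0.003, 0.709], [-0.709, -0.001, 0.705], [0.003, -1.0, 0.002]]
force: [0.9, 0.6, 3.0]
opening: 0.567
```

```bash
python3 st.py
```

```text
10.95 [0.5883 0.0333 0.1115] 44.8 F [0.9 0.6 3. ] M [ 0.08 -0.15  0.17] tau6 -0.68 q [ -8.  37.  94.  -0.  49. -52.] open 0.567
```

Emit:
arm_command(translation=[[0,0,0],[0,0,0],[0,0,0],[0,0,0],[0,0,0]], rotation=[[0,0.13,0],[0,0.26,0],[0,0.39,0],[0,0.52,0],[0,0.65,0]], grip=[1,1,1,1,1])

```text
time_s: 11.45
position: [0.5883, 0.0333, 0.1115]
tcp_rot: [[0.102, 0.003, 0.995], [-0.995, -0.0, 0.102], [0.001, -1.0, 0.003]]
force: [0.8, 0.0, 3.7]
opening: 0.569
```

```bash
python3 st.py
```

```text
11.45 [0.5883 0.0333 0.1115] 5.8 F [0.8 0.  3.7] M [0.08 0.01 0.23] tau6 -0.67 q [ -8.  37.  94.  -0.  49. -13.] open 0.569
```

Emit:
arm_command(translation=[[0,0,0],[0,0,0]], rotation=[[0,0.13,0],[0,0.26,0]], grip=[1,1])

```text
time_s: 11.65
position: [0.5884, 0.0334, 0.1115]
tcp_rot: [[-0.17, 0.003, 0.986], [-0.986, -0.0, -0.17], [-0.0, -1.0, 0.003]]
force: [0.3, 2.0, 2.9]
opening: 0.569
```

```bash
python3 st.py
```

```text
11.65 [0.5884 0.0334 0.1115] -9.8 F [0.3 2.  2.9] M [0.1  0.01 0.19] tau6 -0.68 q [-8. 37. 94. -0. 49.  2.] open 0.569
```

Emit:
arm_command(translation=[[0,0,0],[0,0,0]], rotation=[[0,0.13,0],[0,0.26,0]], grip=[1,1])

```text
time_s: 11.85
position: [0.5883, 0.0332, 0.1115]
tcp_rot: [[-0.425, 0.003, 0.905], [-0.905, -0.002, -0.425], [0.0, -1.0, 0.004]]
force: [-0.1, 0.8, 4.5]
opening: 0.566
```

```bash
python3 st.py
```

```text
11.85 [0.5883 0.0332 0.1115] -25.1 F [-0.1  0.8  4.5] M [ 0.07 -0.05  1.08] tau6 0.17 q [-8. 37. 94. -0. 49. 18.] open 0.566
```

Emit:
arm_command(translation=[[0,0,0],[0,0,0]], rotation=[[0,0.08,0],[0,0.16,0]], grip=[1,1])

```text
time_s: 12.05
position: [0.5883, 0.0332, 0.1116]
tcp_rot: [[-0.568, 0.003, 0.823], [-0.823, -0.002, -0.568], [-0.0, -1.0, 0.004]]
force: [-0.6, -1.4, 4.3]
opening: 0.567
```

```bash
python3 st.py; python3 - <<'E'
from h import *
p,y=pose()
q=plan([.588,.033,.19],0,1,turn=0)
q=plan([.476,.057,.19],0,3,start=q,turn=84-q[1])
q=plan([.476,.057,.11],0,1,start=q,turn=0)
E
```

```text
12.05 [0.5883 0.0332 0.1116] -34.6 F [-0.6 -1.4  4.3] M [-0.06  0.07  1.02] tau6 0.47 q [-8. 37. 94. -0. 49. 27.] open 0.567
0 [0.0, -0.98, -0.0] ry -0.0 rows>= 2
0 [0.18, -0.0, -0.44] ry -0.659 rows>= 5
1 [-0.14, -0.0, -0.46] ry -0.659 rows>= 5
2 [-0.4, -0.0, -0.27] ry -0.659 rows>= 5
0 [0.0, 1.0, -0.0] ry -0.0 rows>= 2
```

Emit:
arm_command(translation=[[0,0,0],[0,0,0],[0,-0.4,0],[0,-0.98,0],[0,-0.98,0]], rotation=[[0,0,0],[0,0,0],[0,0,0],[0,0,0],[0,0,0]], grip=[-0.5,-0.5,-0.5,-0.5,-0.5])

```text
time_s: 12.55
position: [0.5911, 0.0329, 0.1941]
tcp_rot: [[-0.569, 0.012, 0.822], [-0.822, -0.001, -0.569], [-0.006, -1.0, 0.011]]
force: [1.1, -0.4, -0.5]
opening: 0.746
```

Emit:
arm_command(translation=[[0.18,0,-0.44],[0.18,0,-0.44],[0.18,0,-0.44],[0.18,0,-0.44],[0.18,0,-0.44]], rotation=[[0,-0.13,0],[0,-0.26,0],[0,-0.39,0],[0,-0.52,0],[0,-0.66,0]], grip=[-0.5,-0.5,-0.5,-0.5,-0.5])

```text
time_s: 13.05
position: [0.5495, 0.0415, 0.188]
tcp_rot: [[0.092, -0.001, 0.996], [-0.996, 0.0, 0.092], [-0.0, -1.0, -0.001]]
force: [0.0, 1.0, 0.8]
opening: 0.748
```

Emit:
arm_command(translation=[[-0.14,0,-0.46],[-0.14,0,-0.46],[-0.14,0,-0.46],[-0.14,0,-0.46],[-0.14,0,-0.46]], rotation=[[0,-0.13,0],[0,-0.26,0],[0,-0.39,0],[0,-0.52,0],[0,-0.66,0]], grip=[-0.5,-0.5,-0.5,-0.5,-0.5])

```text
time_s: 13.55
position: [0.5118, 0.0495, 0.188]
tcp_rot: [[0.705, -0.001, 0.709], [-0.709, 0.0, 0.705], [-0.001, -1.0, -0.001]]
force: [-0.3, 0.1, 0.2]
opening: 0.75
```

Emit:
arm_command(translation=[[-0.4,0,-0.27],[-0.4,0,-0.27],[-0.4,0,-0.27],[-0.4,0,-0.27],[-0.4,0,-0.27]], rotation=[[0,-0.13,0],[0,-0.26,0],[0,-0.39,0],[0,-0.52,0],[0,-0.66,0]], grip=[-0.5,-0.5,-0.5,-0.5,-0.5])

```text
time_s: 14.05
position: [0.474, 0.0572, 0.1881]
tcp_rot: [[0.995, -0.001, 0.097], [-0.097, 0.0, 0.995], [-0.001, -1.0, 0.0]]
force: [-0.3, 0.1, -0.2]
opening: 0.754
```

```bash
python3 st.py; python3 - <<'E'
from h import *
plan([.476,.057,.109],84,2)
E
```

```text
14.05 [0.474  0.0572 0.1881] 84.5 F [-0.3  0.1 -0.2] M [ 0.06 -0.15  0.02] tau6 1.0 q [ -7.  24. 106.   0.  50. -91.] open 0.754
0 [0.01, 0.49, -0.0] ry 0.004 rows>= 1
1 [0.01, 0.5, -0.0] ry 0.004 rows>= 1
```

Emit:
arm_command(translation=[[0.03,0.4,0],[0.03,0.8,0],[0.03,0.98,0],[0.03,0.98,0]], rotation=[[0,0,0],[0,0,0],[0,0,0],[0,0,0]], grip=[-0.5,-0.5,-0.5,-0.5])

```text
time_s: 14.45
position: [0.4749, 0.0571, 0.1079]
tcp_rot: [[0.995, -0.006, 0.103], [-0.103, 0.001, 0.995], [-0.006, -1.0, 0.0]]
force: [-0.4, -0.2, 0.2]
opening: 0.753
```

Emit:
arm_command(translation=[[0,0,0],[0,0,0],[0,0,0],[0,0,0]], rotation=[[0,0,0],[0,0,0],[0,0,0],[0,0,0]], grip=[1,1,1,1])

```text
time_s: 14.85
position: [0.4773, 0.0548, 0.1109]
tcp_rot: [[0.995, 0.001, 0.1], [-0.1, -0.004, 0.995], [0.002, -1.0, -0.004]]
force: [-0.9, -9.5, -1.5]
opening: 0.57
```

Emit:
arm_command(translation=[[0,0,0],[0,0,0],[0,0,0],[0,0,0],[0,0,0]], rotation=[[0,0.13,0],[0,0.26,0],[0,0.39,0],[0,0.52,0],[0,0.65,0]], grip=[1,1,1,1,1])

```text
time_s: 15.35
position: [0.477, 0.0541, 0.1109]
tcp_rot: [[0.708, 0.0, 0.707], [-0.707, -0.005, 0.708], [0.004, -1.0, -0.003]]
force: [-2.4, -12.5, -1.4]
opening: 0.572
```

Emit:
arm_command(translation=[[0,0,0],[0,0,0],[0,0,0],[0,0,0],[0,0,0]], rotation=[[0,0.13,0],[0,0.26,0],[0,0.39,0],[0,0.52,0],[0,0.65,0]], grip=[1,1,1,1,1])

```text
time_s: 15.85
position: [0.4763, 0.0538, 0.1109]
tcp_rot: [[0.106, -0.001, 0.994], [-0.994, -0.006, 0.106], [0.006, -1.0, -0.002]]
force: [-3.4, -14.0, 0.6]
opening: 0.57
```

```bash
python3 st.py
```

```text
15.85 [0.4763 0.0538 0.1109] 6.1 F [ -3.4 -14.    0.6] M [-2.48  0.42  0.26] tau6 -0.67 q [ -7.  32. 109.  -1.  39. -12.] open 0.57
```

Emit:
arm_command(translation=[[0,0,0],[0,0,0]], rotation=[[0,0.13,0],[0,0.26,0]], grip=[1,1])

```text
time_s: 16.05
position: [0.476, 0.0538, 0.1109]
tcp_rot: [[-0.166, -0.002, 0.986], [-0.986, -0.006, -0.166], [0.006, -1.0, -0.001]]
force: [-3.8, -14.4, -0.0]
opening: 0.574
```

```bash
python3 st.py
```

```text
16.05 [0.476  0.0538 0.1109] -9.5 F [ -3.8 -14.4  -0. ] M [-2.56  0.52  0.22] tau6 -0.67 q [ -7.  32. 109.  -1.  39.   3.] open 0.574
```

Emit:
arm_command(translation=[[0,0,0],[0,0,0]], rotation=[[0,0.13,0],[0,0.26,0]], grip=[1,1])

```text
time_s: 16.25
position: [0.4757, 0.0539, 0.1109]
tcp_rot: [[-0.425, -0.002, 0.905], [-0.905, -0.006, -0.425], [0.006, -1.0, 0.0]]
force: [-5.2, -13.5, 1.2]
opening: 0.567
```

```bash
python3 st.py
```

```text
16.25 [0.4757 0.0539 0.1109] -25.1 F [ -5.2 -13.5   1.2] M [-2.38  0.64  0.19] tau6 -0.68 q [ -7.  32. 109.  -1.  39.  19.] open 0.567
```

Emit:
arm_command(translation=[[0,0,0],[0,0,0]], rotation=[[0,0.08,0],[0,0.16,0]], grip=[1,1])

```text
time_s: 16.45
position: [0.4755, 0.054, 0.1109]
tcp_rot: [[-0.568, -0.003, 0.823], [-0.823, -0.006, -0.568], [0.006, -1.0, 0.001]]
force: [-3.8, -13.8, 2.1]
opening: 0.565
```

```bash
python3 st.py
```

```text
16.45 [0.4755 0.054  0.1109] -34.6 F [ -3.8 -13.8   2.1] M [-2.37  0.63  0.2 ] tau6 -0.34 q [ -7.  32. 109.  -1.  39.  28.] open 0.565
```

Emit:
arm_command(translation=[[0,0,0],[0,0,0]], rotation=[[0,0.1,0],[0,0.2,0]], grip=[1,1])

```text
time_s: 16.65
position: [0.4768, 0.0554, 0.1109]
tcp_rot: [[-0.727, 0.001, 0.686], [-0.686, -0.003, -0.727], [0.002, -1.0, 0.003]]
force: [1.2, -0.2, -2.7]
opening: 0.566
```

```bash
python3 st.py
```

```text
16.65 [0.4768 0.0554 0.1109] -46.7 F [ 1.2 -0.2 -2.7] M [ 0.15 -0.2   1.04] tau6 0.4 q [ -7.  32. 109.  -0.  39.  40.] open 0.566
```

Emit:
arm_command(translation=[[0,0,0],[0,0,0]], rotation=[[0,0.1,0],[0,0.2,0]], grip=[1,1])

```text
time_s: 16.85
position: [0.4788, 0.0563, 0.1112]
tcp_rot: [[-0.854, 0.005, 0.521], [-0.521, -0.002, -0.854], [-0.003, -1.0, 0.004]]
force: [2.8, -0.9, -0.7]
opening: 0.568
```

```bash
python3 st.py
```

```text
16.85 [0.4788 0.0563 0.1112] -58.6 F [ 2.8 -0.9 -0.7] M [-0.13 -0.27  0.95] tau6 0.34 q [ -7.  32. 109.  -0.  39.  52.] open 0.568
```

Emit:
arm_command(translation=[[0,0,0],[0,0,0],[0,-0.4,0],[0,-1.0,0],[0,-1.0,0]], rotation=[[0,0,0],[0,0,0],[0,0,0],[0,0,0],[0,0,0]], grip=[-0.4,-0.4,-0.4,-0.4,-0.4])

```text
time_s: 17.35
position: [0.4805, 0.0569, 0.1951]
tcp_rot: [[-0.854, 0.012, 0.521], [-0.521, -0.001, -0.854], [-0.01, -1.0, 0.007]]
force: [0.5, -0.0, 1.1]
opening: 0.699
```

```bash
python3 st.py; python3 - <<'E'
from h import *
plan([.465,-.325,.2],0,5,turn=92)
E
```

```text
17.35 [0.4805 0.0569 0.1951] -58.6 F [ 0.5 -0.   1.1] M [-0.01 -0.08 -0.01] tau6 0.0 q [ -7.  23. 105.   0.  51.  52.] open 0.699
0 [0.53, -0.01, 0.8] ry -0.307 rows>= 3
1 [0.75, -0.01, 0.59] ry -0.307 rows>= 3
2 [0.9, -0.01, 0.32] ry -0.306 rows>= 3
3 [0.95, -0.02, 0.01] ry -0.307 rows>= 3
4 [0.91, -0.01, -0.29] ry -0.306 rows>= 3
```

Emit:
arm_command(translation=[[0.53,-0.02,0.8],[0.53,-0.02,0.8],[0.53,-0.02,0.8]], rotation=[[0,-0.13,0],[0,-0.26,0],[0,-0.307,0]], grip=[-0.4,-0.4,-0.4])

```text
time_s: 17.65
position: [0.4742, -0.0225, 0.1917]
tcp_rot: [[-0.646, 0.001, 0.764], [-0.764, -0.001, -0.646], [0.0, -1.0, 0.001]]
force: [0.7, 0.4, 0.3]
opening: 0.7
```

Emit:
arm_command(translation=[[0.75,-0.02,0.59],[0.75,-0.02,0.59],[0.75,-0.02,0.59]], rotation=[[0,-0.13,0],[0,-0.26,0],[0,-0.307,0]], grip=[-0.4,-0.4,-0.4])

```text
time_s: 17.95
position: [0.4716, -0.0993, 0.1932]
tcp_rot: [[-0.372, 0.001, 0.928], [-0.928, -0.001, -0.372], [0.001, -1.0, 0.002]]
force: [0.1, 0.6, 0.4]
opening: 0.7
```

Emit:
arm_command(translation=[[0.9,-0.02,0.32],[0.9,-0.02,0.32],[0.9,-0.02,0.32]], rotation=[[0,-0.13,0],[0,-0.26,0],[0,-0.307,0]], grip=[-0.4,-0.4,-0.4])

```text
time_s: 18.25
position: [0.4686, -0.176, 0.1948]
tcp_rot: [[-0.059, 0.002, 0.998], [-0.998, -0.002, -0.059], [0.002, -1.0, 0.002]]
force: [0.5, 0.6, -0.4]
opening: 0.699
```

Emit:
arm_command(translation=[[0.95,-0.02,0.01],[0.95,-0.02,0.01],[0.95,-0.02,0.01]], rotation=[[0,-0.13,0],[0,-0.26,0],[0,-0.307,0]], grip=[-0.4,-0.4,-0.4])

```text
time_s: 18.55
position: [0.4647, -0.252, 0.1963]
tcp_rot: [[0.259, 0.002, 0.966], [-0.966, -0.002, 0.259], [0.003, -1.0, 0.001]]
force: [0.6, 1.2, -0.3]
opening: 0.705
```

Emit:
arm_command(translation=[[0.91,-0.02,-0.29],[0.91,-0.02,-0.29],[0.91,-0.02,-0.29],[0.91,-0.02,-0.29],[0.91,-0.02,-0.29]], rotation=[[0,-0.13,0],[0,-0.26,0],[0,-0.307,0],[0,-0.307,0],[0,-0.307,0]], grip=[-0.4,-0.4,-0.4,-0.4,-0.4])

```text
time_s: 19.05
position: [0.4602, -0.3237, 0.1975]
tcp_rot: [[0.55, -0.001, 0.835], [-0.835, 0.002, 0.55], [-0.002, -1.0, 0.0]]
force: [-0.0, 1.0, 0.0]
opening: 0.705
```

```bash
python3 st.py; python3 - <<'E'
from h import *
c=cap("wrist"); cv2.imwrite("pics/w3.png",c["image"])
for t,z in dict(mallet=0,mallet_grip=.028).items(): print(t,spots(c,"wrist",t,z))
E
```

```text
19.05 [ 0.4602 -0.3237  0.1975] 33.4 F [-0.  1.  0.] M [ 0.04 -0.15 -0.02] tau6 -0.01 q [-47.  29.  94.   0.  58. -80.] open 0.705
mallet [(0.94, [277, 149], [0.4386, -0.2942])]
mallet_grip [(0.64, [277, 202], [0.4653, -0.335])]
```

View pics/w3.png

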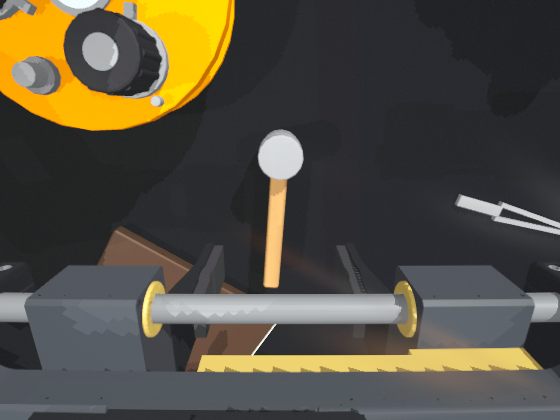

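The mallet head's top disc is at (281,155), and the handle runs from (278,182) to (272,282). An orange look-alike is at upper left and the notebook below the handle.

```bash
python3 - <<'E'
from h import *
c=cap("wrist")
hd=onz(c,(281,155),.056); a=onz(c,(278.5,182),.037); b=onz(c,(272,285),.037)
print(hd,a,b,np.linalg.norm(b-hd))
h=np.degrees(np.arctan2(*(b-a)[1::-1])); print("dir",h, np.degrees(np.arctan2(*(b-hd)[1::-1])))
u=(b-hd)[:2];u/=np.linalg.norm(u)
g=hd[:2]+.042*u; hh=np.degrees(np.arctan2(u[1],u[0])); print(g,hh+90)
q=plan([*g,.11],hh+90,2); plan([*g,.03],hh+90,1,start=q)
E
```

```text
[ 0.44077943 -0.29042466  0.056     ] [ 0.45478179 -0.31576695  0.037     ] [ 0.51050203 -0.41311419  0.037     ] 0.14239017515252933
dir -60.21376494026385 -60.391086248871495
[ 0.46153067 -0.32694022] 29.608913751128505
0 [0.02, 0.55, -0.01] ry 0.032 rows>= 1
1 [0.02, 0.55, -0.0] ry 0.032 rows>= 1
0 [-0.0, 1.0, -0.0] ry -0.0 rows>= 2
```

Emit:
arm_command(translation=[[0.03,0.5,-0.01],[0.03,1.0,-0.01],[0.03,1.0,-0.01]], rotation=[[0,0.064,0],[0,0.064,0],[0,0.064,0]], grip=[0.2,0.2,0.2])

```text
time_s: 19.55
position: [0.4587, -0.3238, 0.1137]
tcp_rot: [[0.494, -0.008, 0.87], [-0.87, 0.008, 0.494], [-0.011, -1.0, -0.003]]
force: [-0.2, -0.1, 0.8]
opening: 0.51
```

Emit:
arm_command(translation=[[0,0.4,0],[0,0.8,0],[0,1.0,0],[0,1.0,0]], rotation=[[0,0,0],[0,0,0],[0,0,0],[0,0,0]], grip=[0.2,0.2,0.2,0.2])

```text
time_s: 19.95
position: [0.461, -0.3263, 0.0374]
tcp_rot: [[0.494, -0.002, 0.87], [-0.87, 0.002, 0.494], [-0.003, -1.0, -0.001]]
force: [0.4, 0.4, -0.9]
opening: 0.4
```

```bash
python3 st.py; python3 - <<'E'
from h import *
plan([.4615,-.3269,.029],29.6,1)
c=cap("wrist"); cv2.imwrite("pics/w4.png",c["image"])
E
```

```text
19.95 [ 0.461  -0.3263  0.0374] 29.6 F [ 0.4  0.4 -0.9] M [ 0.04 -0.11 -0.01] tau6 -0.0 q [-47.  43.  99.   0.  38. -76.] open 0.4
0 [0.01, 0.11, 0.0] ry -0.0 rows>= 1
```

View pics/w4.png

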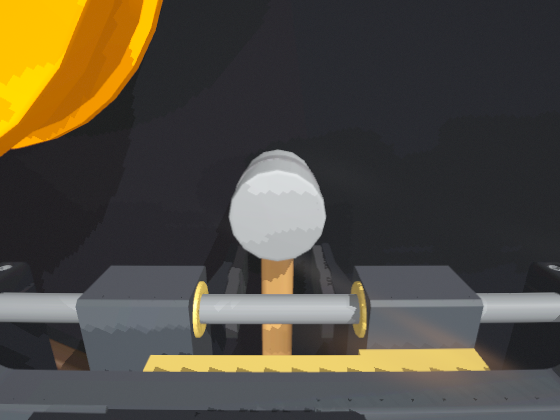

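Emit:
arm_command(translation=[[0,0.11,0],[0,0.11,0],[0,0.11,0]], rotation=[[0,0,0],[0,0,0],[0,0,0]], grip=[0.2,1,1])

```text
time_s: 20.3
position: [0.4618, -0.3274, 0.0301]
tcp_rot: [[0.493, 0.001, 0.87], [-0.87, -0.001, 0.493], [0.001, -1.0, 0.0]]
force: [0.8, 0.5, 0.1]
opening: 0.292
```

Emit:
arm_command(translation=[[0,0,0],[0,0,0],[0,0,0],[0,0,0]], rotation=[[0,0,0],[0,0,0],[0,0,0],[0,0,0]], grip=[1,1,1,1])

```text
time_s: 20.7
position: [0.4617, -0.3275, 0.0298]
tcp_rot: [[0.493, 0.001, 0.87], [-0.87, -0.001, 0.493], [0.001, -1.0, 0.0]]
force: [-0.3, 0.3, 4.2]
opening: 0.181
```

Emit:
arm_command(translation=[[0,-0.1,0],[0,-0.3,0],[0,-0.6,0],[0,-0.9,0],[0,-1,0]], rotation=[[0,0,0],[0,0,0],[0,0,0],[0,0,0],[0,0,0]], grip=[1,1,1,1,1])

```text
time_s: 21.2
position: [0.462, -0.3275, 0.111]
tcp_rot: [[0.493, 0.002, 0.87], [-0.87, -0.002, 0.493], [0.003, -1.0, 0.001]]
force: [0.4, -0.3, -3.4]
opening: 0.183
```

Emit:
arm_command(translation=[[0,-0.3,0],[0,-0.6,0],[0,-0.9,0],[0,-1,0],[0,-1,0]], rotation=[[0,0,0],[0,0,0],[0,0,0],[0,0,0],[0,0,0]], grip=[1,1,1,1,1])

```text
time_s: 21.7
position: [0.4616, -0.3272, 0.1896]
tcp_rot: [[0.493, 0.001, 0.87], [-0.87, -0.001, 0.493], [0.001, -1.0, 0.0]]
force: [0.5, -0.2, -4.0]
opening: 0.184
```

```bash
python3 st.py; python3 - <<'E'
from h import *
c=cap("wrist"); cv2.imwrite("pics/w5.png",c["image"])
# pin and mount target: handle dir -101.4, grip .042 from head
pin=np.array([.5232,.0007]); a=np.radians(-101.4); g=pin+.042*np.array([np.cos(a),np.sin(a)]); print(g)
plan([g[0],g[1]-.02,.19],-11.4,5)
# predicted head-top centre in picture if level
s=c["state"];R=np.array(s["tcp_rot"]);P=np.array(s["position"])
print(proj(c,[P+R@[-.042,-.028,0]]))
E
```

```text
21.7 [ 0.4616 -0.3272  0.1896] 29.6 F [ 0.5 -0.2 -4. ] M [-0.06 -0.17 -0.03] tau6 -0.0 q [-47.  29.  94.   0.  57. -76.] open 0.184
[ 0.51489839 -0.04047139]
0 [-0.51, -0.0, 0.45] ry 0.137 rows>= 2
1 [-0.57, -0.0, 0.37] ry 0.136 rows>= 2
2 [-0.62, -0.01, 0.28] ry 0.137 rows>= 2
3 [-0.65, -0.0, 0.19] ry 0.136 rows>= 2
4 [-0.67, -0.01, 0.09] ry 0.137 rows>= 2
[[278.94594937 219.15353845]]
```

View pics/w5.png

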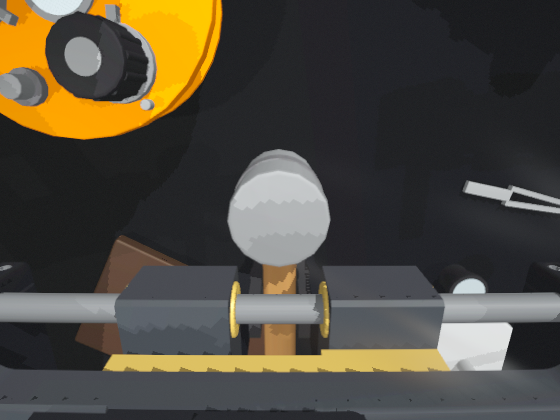

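```bash
python3 - <<'E'
from h import *
plan([.5149,-.0405,.19],-11.4,4)
E
```

```text
0 [-0.69, -0.0, 0.59] ry 0.171 rows>= 2
1 [-0.79, -0.01, 0.45] ry 0.171 rows>= 2
2 [-0.86, -0.0, 0.31] ry 0.17 rows>= 2
3 [-0.9, -0.01, 0.15] ry 0.171 rows>= 2
```

Emit:
arm_command(translation=[[-0.25,0,0.2],[-0.5,0,0.4],[-0.69,0,0.59],[-0.69,0,0.59]], rotation=[[0,0.06,0],[0,0.12,0],[0,0.171,0],[0,0.171,0]], grip=[1,1,1,1])

```text
time_s: 22.15
position: [0.4739, -0.2519, 0.187]
tcp_rot: [[0.332, -0.005, 0.943], [-0.943, 0.005, 0.332], [-0.006, -1.0, -0.003]]
force: [-0.4, -0.9, -4.0]
opening: 0.174
```

Emit:
arm_command(translation=[[-0.3,0,0.15],[-0.6,0,0.35],[-0.79,0,0.45],[-0.79,0,0.45]], rotation=[[0,0.06,0],[0,0.12,0],[0,0.171,0],[0,0.171,0]], grip=[1,1,1,1])

```text
time_s: 22.55
position: [0.4872, -0.1819, 0.1877]
tcp_rot: [[0.16, -0.004, 0.987], [-0.987, 0.003, 0.16], [-0.003, -1.0, -0.003]]
force: [-1.0, 0.6, -4.6]
opening: 0.184
```

Emit:
arm_command(translation=[[-0.3,0,0.1],[-0.6,0,0.2],[-0.86,0,0.31],[-0.86,0,0.31]], rotation=[[0,0.06,0],[0,0.12,0],[0,0.171,0],[0,0.171,0]], grip=[1,1,1,1])

```text
time_s: 22.95
position: [0.5016, -0.1109, 0.1882]
tcp_rot: [[-0.019, -0.002, 1.0], [-1.0, 0.001, -0.019], [-0.001, -1.0, -0.002]]
force: [0.1, -0.8, -4.0]
opening: 0.179
```

Emit:
arm_command(translation=[[-0.3,0,0.05],[-0.6,0,0.1],[-0.9,0,0.15],[-0.9,0,0.15],[-0.9,0,0.15]], rotation=[[0,0.06,0],[0,0.12,0],[0,0.171,0],[0,0.171,0],[0,0.171,0]], grip=[1,1,1,1,1])

```text
time_s: 23.45
position: [0.5155, -0.0416, 0.1886]
tcp_rot: [[-0.197, -0.001, 0.98], [-0.98, -0.001, -0.197], [0.001, -1.0, -0.001]]
force: [-0.1, 0.1, -4.1]
opening: 0.181
```

```bash
python3 st.py; python3 - <<'E'
from h import *
c=cap("wrist"); im=c["image"].copy()
L=np.radians(-101.4);pin=np.array([.5388,.0768])+.078*np.array([np.cos(L),np.sin(L)])
t=np.linspace(0,2*np.pi,40)
for r,z in((.009,.092),(.014,.078)):
    for q in proj(c,np.c_[pin[0]+r*np.cos(t),pin[1]+r*np.sin(t),np.full(40,z)]): cv2.circle(im,tuple(int(v) for v in q),1,(0,0,255),-1)
s=c["state"];R=np.array(s["tcp_rot"]);P=np.array(s["position"])
for k,z in((-.028,0),(.029,0)): 
    q=proj(c,[P+R@[-.042+.02*np.cos(x),k,.02*np.sin(x)] for x in t])
    for v in q: cv2.circle(im,tuple(int(w) for w in v),1,(0,255,0),-1)
cv2.imwrite("pics/w6.png",im)
sd=cap("side"); cv2.imwrite("pics/s6.png",cv2.resize(sd["image"][120:280,180:400],None,fx=3,fy=3))
plan([.5149,-.0405,.125],-11.4,1)
E
```

```text
23.45 [ 0.5155 -0.0416  0.1886] -11.4 F [-0.1  0.1 -4.1] M [-0.18 -0.06  0.01] tau6 0.01 q [-17.  26. 101.  -0.  53.  -6.] open 0.181
0 [-0.02, 0.8, -0.01] ry -0.001 rows>= 2
```

View pics/w6.png

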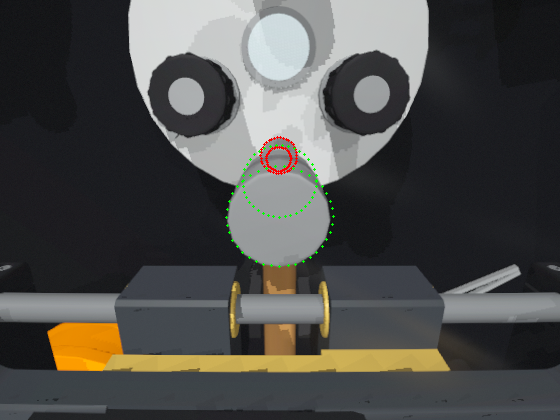

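The mallet head is aligned with the pin: predicted circles match the head, and the two near knobs sit symmetrically about column 279. Lowering now.

Emit:
arm_command(translation=[[0,0.25,0],[0,0.5,0],[0,0.75,0],[0,0.75,0]], rotation=[[0,0,0],[0,0,0],[0,0,0],[0,0,0]], grip=[1,1,1,1])

```text
time_s: 23.95
position: [0.5137, -0.0415, 0.127]
tcp_rot: [[-0.2, -0.006, 0.98], [-0.98, 0.001, -0.2], [-0.0, -1.0, -0.006]]
force: [-0.6, -0.2, -3.9]
opening: 0.183
```

Emit:
arm_command(translation=[[0,0.1,0],[0,0.2,0],[0,0.27,0],[0,0.27,0]], rotation=[[0,0,0],[0,0,0],[0,0,0],[0,0,0]], grip=[1,1,1,1])

```text
time_s: 24.35
position: [0.5165, -0.0415, 0.1081]
tcp_rot: [[-0.199, 0.002, 0.98], [-0.98, -0.001, -0.199], [0.001, -1.0, 0.002]]
force: [-0.9, -2.4, 1.2]
opening: 0.181
```

```bash
python3 st.py; python3 - <<'E'
from h import *
c=cap("wrist"); im=c["image"].copy(); t=np.linspace(0,2*np.pi,40)
s=c["state"];R=np.array(s["tcp_rot"]);P=np.array(s["position"])
for v in proj(c,[P+R@[-.042+.02*np.cos(x),-.028,.02*np.sin(x)] for x in t]): cv2.circle(im,tuple(int(w) for w in v),1,(0,255,0),-1)
cv2.imwrite("pics/w7.png",im)
E
```

```text
24.35 [ 0.5165 -0.0415  0.1081] -11.5 F [-0.9 -2.4  1.2] M [-0.38 -0.   -0.02] tau6 0.02 q [-17.  34. 104.  -0.  42.  -5.] open 0.181
```

View pics/w7.png

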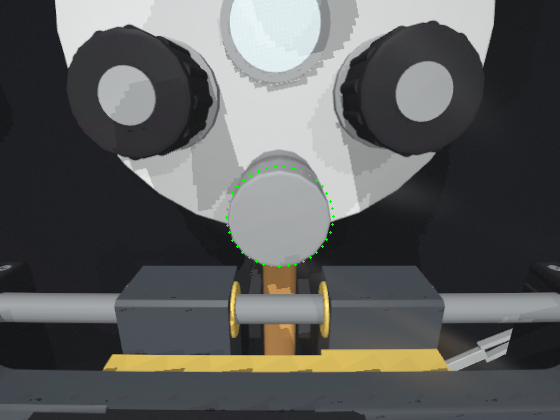

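Emit:
arm_command(translation=[[0,0.04,0],[0,0.04,0],[0,0.04,0]], rotation=[[0,0,0],[0,0,0],[0,0,0]], grip=[1,1,1])

```text
time_s: 24.7
position: [0.5165, -0.042, 0.106]
tcp_rot: [[-0.198, 0.003, 0.98], [-0.98, -0.003, -0.198], [0.002, -1.0, 0.003]]
force: [-2.0, -7.2, 8.7]
opening: 0.184
```

```bash
python3 st.py
```

```text
24.7 [ 0.5165 -0.042   0.106 ] -11.4 F [-2.  -7.2  8.7] M [-0.99  0.39  0.02] tau6 0.05 q [-17.  34. 104.  -0.  42.  -5.] open 0.184
```

Emit:
arm_command(translation=[[0,0.04,0],[0,0.04,0],[0,0.04,0]], rotation=[[0,0,0],[0,0,0],[0,0,0]], grip=[1,1,1])

```text
time_s: 25.0
position: [0.5165, -0.0429, 0.1032]
tcp_rot: [[-0.197, 0.003, 0.98], [-0.98, -0.004, -0.197], [0.004, -1.0, 0.003]]
force: [-3.9, -10.1, 11.4]
opening: 0.18
```

```bash
python3 st.py;python3 - <<'E'
from h import *
c=cap("wrist"); im=c["image"].copy(); t=np.linspace(0,2*np.pi,40)
s=c["state"];R=np.array(s["tcp_rot"]);P=np.array(s["position"])
for v in proj(c,[P+R@[-.042+.02*np.cos(x),-.028,.02*np.sin(x)] for x in t]): cv2.circle(im,tuple(int(w) for w in v),1,(0,255,0),-1)
sd=cap("side")["image"]
cv2.imwrite("pics/w8.png",np.hstack([im[120:300,180:380],cv2.resize(sd[170:250,230:350],None,fx=3,fy=3)[:180]]))
E
```

```text
25.0 [ 0.5165 -0.0429  0.1032] -11.4 F [ -3.9 -10.1  11.4] M [-1.43  0.7   0.04] tau6 0.08 q [-17.  34. 104.  -0.  41.  -5.] open 0.18
```

View pics/w8.png

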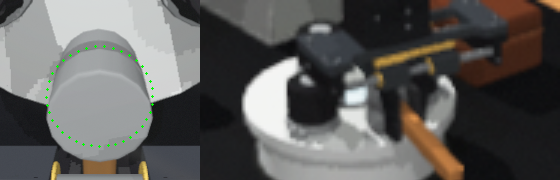

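Emit:
arm_command(translation=[[0,-0.2,0],[0,-0.6,0],[0,-1.0,0],[0,-1.0,0]], rotation=[[0,0,0],[0,0,0],[0,0,0],[0,0,0]], grip=[1,1,1,1])

```text
time_s: 25.5
position: [0.5182, -0.0407, 0.1845]
tcp_rot: [[-0.199, 0.008, 0.98], [-0.98, -0.002, -0.199], [-0.0, -1.0, 0.009]]
force: [0.7, -0.0, -3.7]
opening: 0.179
```

Emit:
arm_command(translation=[[0.3,0,0],[0.6,0,0],[0.9,0,0],[0.9,0,0],[0.9,0,0]], rotation=[[0,0,0],[0,0,0],[0,0,0],[0,0,0],[0,0,0]], grip=[1,1,1,1,1])

```text
time_s: 26.0
position: [0.5003, -0.1108, 0.1799]
tcp_rot: [[-0.201, -0.002, 0.98], [-0.98, 0.002, -0.201], [-0.001, -1.0, -0.003]]
force: [-0.2, 0.2, -4.1]
opening: 0.179
```

```bash
python3 st.py;python3 - <<'E'
from h import *
c=cap("wrist"); im=c["image"].copy(); t=np.linspace(0,2*np.pi,40)
L=np.radians(-101.4);pin=np.array([.5388,.0768])+.078*np.array([np.cos(L),np.sin(L)])
A=proj(c,[[*pin,.078]])[0]; print(A, proj(c,[[*pin,.092]]), spots(c,"wrist","pin_top",.078))
s=c["state"];R=np.array(s["tcp_rot"]);P=np.array(s["position"])
for v in proj(c,[P+R@[-.042+.02*np.cos(x),-.028,.02*np.sin(x)] for x in t]): cv2.circle(im,tuple(int(w) for w in v),1,(0,255,0),-1)
x,y=A.astype(int); crop=c["image"][max(y-50,0):y+50,x-65:x+65]
cv2.imwrite("pics/w9.png",np.hstack([cv2.resize(crop,None,fx=3,fy=3,interpolation=cv2.INTER_CUBIC)[:300],im[90:390,100:460][:cv2.resize(crop,None,fx=3,fy=3).shape[0]]]))
E
```

```text
26.0 [ 0.5003 -0.1108  0.1799] -11.6 F [-0.2  0.2 -4.1] M [-0.14 -0.06 -0.06] tau6 -0.01 q [-25.  27. 102.   0.  52. -13.] open 0.179
[280.15973476  56.42859201] [[280.17391708  53.72968588]] [(0.66, [282, 55], [0.5249, 0.0009])]
```

View pics/w9.png

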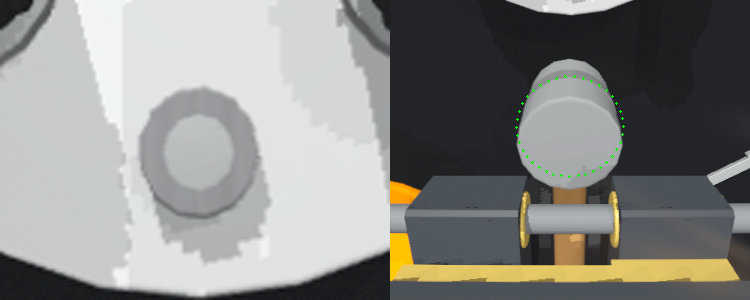

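The pin looks flush: the pin/collar width ratio is about 0.60 against 0.64 expected, and the force rose sharply at collar height. The mallet pitched about 8° in the grip, so I'll level it while setting it down.

Emit:
arm_command(translation=[[0.3,0.2,0],[0.6,0.5,0],[1,0.9,0],[1,0.9,0]], rotation=[[0,0,0],[0,0,0],[0,0,0],[0,0,0]], grip=[1,1,1,1])

```text
time_s: 26.5
position: [0.4837, -0.1908, 0.1057]
tcp_rot: [[-0.201, -0.005, 0.98], [-0.98, 0.002, -0.201], [-0.001, -1.0, -0.005]]
force: [-0.1, 0.7, -4.4]
opening: 0.18
```

Emit:
arm_command(translation=[[0.1,0.2,0],[0.25,0.5,0],[0.25,0.5,0],[0.25,0.5,0]], rotation=[[0,0,-0.06],[0,0,-0.13],[0,0,-0.13],[0,0,-0.13]], grip=[1,1,1,1])

```text
time_s: 26.9
position: [0.4814, -0.2076, 0.0693]
tcp_rot: [[-0.196, -0.028, 0.98], [-0.971, -0.131, -0.198], [0.134, -0.991, -0.001]]
force: [-0.2, 0.2, -4.0]
opening: 0.179
```

```bash
python3 st.py;python3 - <<'E'
from h import *
s=bot.read_state();R=np.array(s["tcp_rot"]);print(R.round(3)); print("down .02 in tool units",(R.T@[0,0,-.02]/.08).round(3))
E
```

```text
26.9 [ 0.4814 -0.2076  0.0693] -11.4 F [-0.2  0.2 -4. ] M [ 0.01 -0.06 -0.02] tau6 0.02 q [-32.  38. 105. -13.  35. -10.] open 0.179
[[-0.196 -0.028  0.98 ]
 [-0.971 -0.131 -0.198]
 [ 0.134 -0.991 -0.001]]
down .02 in tool units [-0.033  0.248  0.   ]
```

Emit:
arm_command(translation=[[-0.02,0.15,0],[-0.04,0.3,0],[-0.06,0.43,0],[-0.06,0.43,0]], rotation=[[0,0,0],[0,0,0],[0,0,0],[0,0,0]], grip=[1,1,1,1])

```text
time_s: 27.3
position: [0.4811, -0.209, 0.0333]
tcp_rot: [[-0.198, -0.028, 0.98], [-0.971, -0.132, -0.2], [0.135, -0.991, -0.001]]
force: [-0.6, -0.2, -4.0]
opening: 0.179
```

Emit:
arm_command(translation=[[-0.01,0.05,0],[-0.01,0.05,0],[-0.01,0.05,0]], rotation=[[0,0,0],[0,0,0],[0,0,0]], grip=[1,1,1])

```text
time_s: 27.6
position: [0.4816, -0.2094, 0.031]
tcp_rot: [[-0.198, -0.026, 0.98], [-0.971, -0.134, -0.199], [0.136, -0.991, 0.001]]
force: [0.1, -2.3, 0.9]
opening: 0.18
```

```bash
python3 st.py
```

```text
27.6 [ 0.4816 -0.2094  0.031 ] -11.5 F [ 0.1 -2.3  0.9] M [-0.29  0.11  0.04] tau6 0.03 q [-32.  42. 106. -15.  30.  -7.] open 0.18
```

Emit:
arm_command(translation=[[0,0,0],[0,0,0],[0,0,0],[0,0,0],[0,0,0]], rotation=[[0,0,0],[0,0,0],[0,0,0],[0,0,0],[0,0,0]], grip=[0.1,0.1,0.1,0.1,0.1])

```text
time_s: 28.1
position: [0.4813, -0.2087, 0.0304]
tcp_rot: [[-0.197, -0.027, 0.98], [-0.971, -0.133, -0.199], [0.136, -0.991, -0.0]]
force: [0.0, 0.1, 0.3]
opening: 0.439
```

Emit:
arm_command(translation=[[0,-0.2,0],[0,-0.5,0],[0,-0.8,0],[0,-1,0],[0,-1,0]], rotation=[[0,0,0],[0,0,0],[0,0,0],[0,0,0],[0,0,0]], grip=[0.1,0.1,0.1,0.1,0.1])

```text
time_s: 28.6
position: [0.4848, -0.1986, 0.1117]
tcp_rot: [[-0.197, -0.023, 0.98], [-0.971, -0.135, -0.199], [0.137, -0.991, 0.005]]
force: [0.3, -0.5, -0.2]
opening: 0.451
```

Emit:
arm_command(translation=[[0.1,-0.3,0],[0.2,-0.6,0],[0.2,-1,0],[0.2,-1,0],[0.2,-1,0]], rotation=[[0,0,0],[0,0,0.13],[0,0,0.13],[0,0,0.13],[0,0,0.13]], grip=[0.1,0.1,0.1,0.1,0.1])

```text
time_s: 29.1
position: [0.4822, -0.2032, 0.1907]
tcp_rot: [[-0.199, -0.0, 0.98], [-0.98, -0.0, -0.199], [0.0, -1.0, -0.0]]
force: [-0.5, 0.1, -0.4]
opening: 0.445
```

```bash
python3 st.py;python3 - <<'E'
from h import *
c=cap("wrist"); print(spots(c,"wrist","mallet",0),spots(c,"wrist","mallet_grip",.028))
t=cap("top"); print(spots(t,"top","mallet",0))
s=cap("side"); print(spots(s,"side","mallet",0), spots(s,"side","pin_top",.078))
crop=cv2.resize(s["image"][170:300,230:400],(640,490),interpolation=cv2.INTER_CUBIC)
cv2.imwrite("pics/f.png",np.hstack([crop[:,:400],cv2.resize(c["image"],(400,300))[:490] if 0 else cv2.copyMakeBorder(cv2.resize(c["image"],(400,300)),0,190,0,0,cv2.BORDER_CONSTANT)]))
E
```

```text
29.1 [ 0.4822 -0.2032  0.1907] -11.5 F [-0.5  0.1 -0.4] M [-0.   -0.09  0.02] tau6 0.0 q [-35.  26. 100.  -0.  54. -24.] open 0.445
[] [(0.98, [282, 210], [0.4803, -0.2226])]
[(0.43, [163, 227], [0.458, 0.3233])]
[(0.97, [319, 262], [0.489, -0.1715]), (0.17, [268, 197], [0.6109, 0.24])] [(0.56, [289, 297], [0.2656, -0.3224]), (0.52, [317, 258], [0.4219, -0.2428]), (0.51, [408, 335], [0.3824, -0.5826]), (0.45, [381, 241], [0.6096, -0.2891]), (0.39, [169, 211], [0.2419, 0.232])]
```

View pics/f.png

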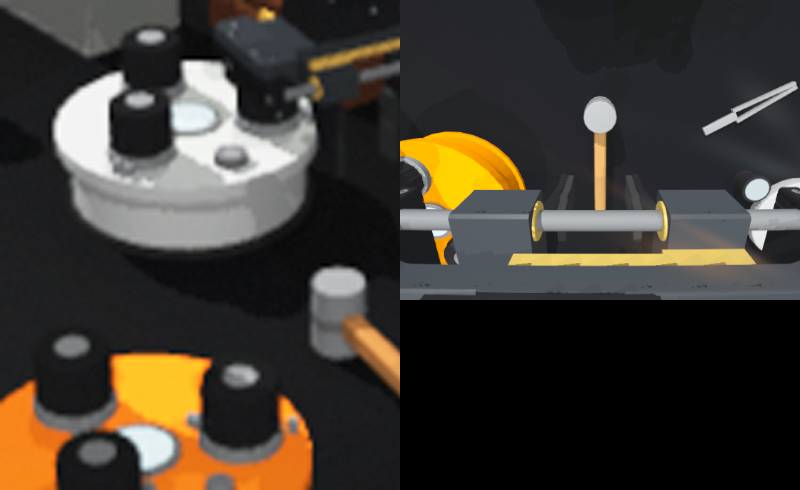

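The side view shows the pin level with its collar and the mallet standing upright about 0.25 m from the pot's centre. The gripper is clear at z = 0.19. Handing in.

```bash
python3 -c "
from rig import bot
print(bot.hand_in())"
```

```text
the job is handed in; nothing more can be done
None
```

I closed up the pot and handed the job in at about 29 s of the 72 s allowed; the hand-in gave no verdict.

- **Knobs:** I turned knob 1, knob 2 and knob 3 clockwise in that order, each in a single grasp. Torque rose from about 0.2 to about 1.0 N m at each end stop, after about 110°, 110° and 125–130° of turn. It held when I turned a little further.
- **Pin:** I picked up the mallet and pressed the pin down with its head; the fingers stayed on the handle, about 42 mm from the pin. Contact force rose to about 15 N at collar height, above the pin's 7–9 N resistance. Close-up and side pictures showed the pin flush with its collar.
- **Mallet:** It tipped about 8° in the grip while pressing. I levelled it as I set it down, and it stands upright at about (0.489, -0.172), 0.25 m from the pot's centre. The gripper was open and clear above it, reading close to zero force.
- **Checks that disagreed:** In the last pictures, the top camera's mallet detection was a false hit on the round aluminium box. The wrist camera found the handle but not the head, and the side camera's pin detections were all on other objects. For those I relied on the pictures themselves, the measured forces and the side camera's mallet detection.
- **Other objects:** I saw no contact with the other objects on the worktop but did not re-measure their positions.

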